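# Fill the dish magazine to the mark

## Robot

A 7-joint arm with a two-finger parallel gripper is mounted at the origin on a cart in front of the work surface, level with it; the furniture and walls round the work are solid. World frame = base frame: x ahead of the robot, y to its left, z up, the work surface at z = 0. Lengths are in m, angles in rad, forces in N, time in s.
With the tool pointing down it reaches from about 0.425 to 1.025 m from the base axis. Payload 9.4 kg.
Tool frame: the origin (TCP) lies at the very end of the fingers, on their centre line; the grasp point (between the pads) lies 19 mm behind it; z points along the fingers, y is the line along which they close (so a half turn about z gives the same grasp; the last joint's range is limited). The gripper opens to 93 mm and grips with 3 to 60 N. Pads are 15 mm wide; open, the fingers measure 128 mm over their backs; the gripper's body (75 mm by 188 mm) begins 65 mm behind the grasp point.
Start: joints at [1.168, 0.599, -0.003, 1.599, 0.002, 0.943, -0.08], TCP at [0.232, -0.687, 0.219] pointing down, gripper open.
Joint ranges: [-2.57, 2.57], [-0.35, 1.97], [-1.29, 1.29], [0.11, 2.56], [-1.05, 4.19], [0.11, 1.86], [-2.63, 2.63]. Speed limits (rad/s): [2.22, 2.22, 3.01, 3.01, 3.14, 3.14, 3.14].

## Interface

Orientations are given as a 3x3 rotation matrix whose columns are the frame's x, y, z axes.
In Python, from bench import * gives the robot as it stands. Calls block until the motion is done:
- goto(position, orientation): joint-space move of the TCP to a pose.
- move_l(position, ori=None, feed=0.15): straight line of the TCP; ori=None keeps the orientation; feed is the mean speed in m/s.
- move_joints(angles): joint-space move.
- gripper_to(opening): finger opening in m; the grip force is fixed at half the most; returns when the fingers have stopped.
- wait(seconds).
- solve_ik(position, orientation): joint angles nearest the present ones, or None.
- sense(): the state.
- capture(name): name is "scene" or "side" or "wrist"; returns a dict with "pixels" (480x640x3 uint8, blue, green, red), "mtx" (3x3 intrinsics, pixels), "rvec" (rotation vector, rad) and "tvec" (3), from world to camera coordinates, as OpenCV has them. Camera axes: x right, y down, z forward; pixel columns grow to the right and rows downward; lengths in m; the calibration is good to about 2 mm. A picture is of the moment at which its call begins. There is no depth.
A pose or a line that the arm cannot do raises Unreachable and nothing moves.
- job_done(): hands the job in; it is judged then, once.
Trained networks look in the newest picture that a camera, given by its name, has taken for a name from the list of things; names that differ only in an ending like _2 or _b are one class to them, and where a whole thing is asked for, a point or a joint stands for the part that bears it (a point fixed in the world has none). Each returns a list of dicts, best first, with "confidence" (0 to 1); they miss things now and then, are a little off and sometimes report something else, mostly with a low value. They report only what shows in the picture. A call takes as long as a camera call. They do not tell look-alikes from the thing itself.
- search_frame(label, camera): "pixel" ([row, column] in pixels, amid what is visible of it).
The state is a dict: "t": time; "joint_positions": joint angles; "dq": joint speeds; "tau": joint torques, N m; "tool_pos": TCP position; "ee_rot": TCP orientation; "contact_force": force on the tool from outside, world axes, zero at the start; "wrist_torque": the same for the moment, N m; "gripper_width": finger opening in m; "finger_force": force on a finger pad.
Only numpy, scipy, OpenCV 4.12 (cv2) and the standard library are available. Lean on these libraries where they do the work, as an engineer would, in place of code of your own. Each camera call takes 0.05 s, during which the arm holds its last target. There are 200 camera calls.

## Task

Slide the steel shutter on the dish loader open by its orange tab, then push the dishes along the tray so that they drop one after another into the clear magazine tube, without lifting any of them, until the top of the stack comes up to the upper edge of the red ring: use no more dishes than that takes. Leave the spare dishes on the tray, then slide the shutter fully shut again; all dishes must lie flat with lids up, and do not knock the two beakers or the specimen cup about.

Things in the scene. Friction and masses are not known exactly. Their poses are not given: they have to be found in the camera images.
- loader: fixed dish loader, 405 mm long along its y; origin on the bench, the clear tube's axis at x 0, y -150 mm. Dishes are pushed in -y. Clear tube: bore 70 mm, floor (white pedestal) 33 mm and rim 84 mm above the bench. Beyond its mouth a blue backstop, face at y -187 mm, top 102 mm above the bench. Aluminium shutter guides at the mouth run out to x 126 mm, tops 88.5 mm above the bench
- tray_end (a point): middle of the open +y end of the tray, on its running surface (y +205 mm in the loader's frame), 89 mm above the bench. The tray is a straight channel along y to its lip over the tube (y -114 mm), 69 mm wide, its blue side rails 9 mm above the running surface (outer faces 84 mm apart). A clear bridge crosses the last 28 mm before the lip, 14 mm (underside) to 19 mm above the running surface, and keeps dishes level until they drop
- mouth (a point): point on the tube's axis at the height of the tray's running surface (89 mm above the bench); axes as the loader's: -y is the direction in which dishes are pushed, the lip of the tray is at y = +36 mm from here
- shutter (a joint): steel shutter blade 82 x 72 x 3 mm that slides along the loader's +x over the tube's mouth, just below the level of the tray; 0 = fully shut (mouth covered), 0.088 m = fully open (mouth clear); it stays where it is left; about 1.5 N of friction; moves by pushing its tab along x either way
- shutter_tab (a point): middle of the top edge of the orange upright tab on the shutter (6 mm thick along x, 44 mm along y, top edge 120 mm above the bench, about 31 mm of it above the tray's level). Shut, it stands 38 mm on the -x side of the tube's axis; open, 50 mm on the +x side
- fill_mark: red ring clamped round the outside of the tube, 85 mm across, 4 mm high; fixed, at a different height each time. Origin: on the tube's axis at the height of the ring's upper edge, which is the fill mark
- dish_1: covered culture dish, a flat disc 64 mm across and 12 mm high, yellow lid on a white base, about 40 g, slippery; origin: centre of its underside, z up through the lid; already lying at the bottom of the tube
- dish_2: covered culture dish, a flat disc 64 mm across and 12 mm high, yellow lid on a white base, about 40 g, slippery; origin: centre of its underside, z up through the lid; number 1 from the tube in the row on the tray, with small gaps between them
- dish_3: covered culture dish, a flat disc 64 mm across and 12 mm high, yellow lid on a white base, about 40 g, slippery; origin: centre of its underside, z up through the lid; number 2 from the tube in the row on the tray, with small gaps between them
- dish_4: covered culture dish, a flat disc 64 mm across and 12 mm high, yellow lid on a white base, about 40 g, slippery; origin: centre of its underside, z up through the lid; number 3 from the tube in the row on the tray, with small gaps between them
- dish_5: covered culture dish, a flat disc 64 mm across and 12 mm high, yellow lid on a white base, about 40 g, slippery; origin: centre of its underside, z up through the lid; number 4 from the tube in the row on the tray, with small gaps between them
- beaker_250: glass beaker 73 mm across, 92 mm high, standing on the bench to the left; origin: centre of its underside; bystander
- beaker_100: glass beaker 57 mm across, 68 mm high, standing on the bench behind the loader; origin: centre of its underside; bystander
- specimen_cup_1: specimen cup with a yellow-orange screw lid, 64 mm across, 71 mm high, behind the loader; origin: centre of its underside; bystander
There are look-alikes about, which are no part of the job. What is shaped like the dish_5 but blue is not meant.

How it is judged:
On the way, in this order (a step that is already met when the one before it is completed fails the run):
1. the shutter is open (at least 70 mm) (value of joint shutter above 0.07 m), for 0.1 s.
2. with the shutter open, the top of the stack has come up to the mark and the top dish lies flat (value of joint shutter above 0.06 m and ((horizontal distance between dish_1 and mouth below 0.008 m and angle between dish_1's own z axis and vertical below 0.08 rad and z of dish_1 in the frame of fill_mark between -0.015 and 0.002 m) or (horizontal distance between dish_2 and mouth below 0.008 m and angle between dish_2's own z axis and vertical below 0.08 rad and z of dish_2 in the frame of fill_mark between -0.015 and 0.002 m) or (horizontal distance between dish_3 and mouth below 0.008 m and angle between dish_3's own z axis and vertical below 0.08 rad and z of dish_3 in the frame of fill_mark between -0.015 and 0.002 m) or (horizontal distance between dish_4 and mouth below 0.008 m and angle between dish_4's own z axis and vertical below 0.08 rad and z of dish_4 in the frame of fill_mark between -0.015 and 0.002 m) or (horizontal distance between dish_5 and mouth below 0.008 m and angle between dish_5's own z axis and vertical below 0.08 rad and z of dish_5 in the frame of fill_mark between -0.015 and 0.002 m)) and not ((horizontal distance between dish_1 and mouth below 0.034 m and z of dish_1 in the frame of fill_mark above 0.002 m) or (horizontal distance between dish_2 and mouth below 0.034 m and z of dish_2 in the frame of fill_mark above 0.002 m) or (horizontal distance between dish_3 and mouth below 0.034 m and z of dish_3 in the frame of fill_mark above 0.002 m) or (horizontal distance between dish_4 and mouth below 0.034 m and z of dish_4 in the frame of fill_mark above 0.002 m) or (horizontal distance between dish_5 and mouth below 0.034 m and z of dish_5 in the frame of fill_mark above 0.002 m))), for 0.2 s.
At the end, for the whole second after the job is handed in: Shutter shut within 5 mm; top of the stack from 3 mm below to 14 mm above the ring's upper edge; every dish flat, lid up (0.08 rad), at rest, in the tube (8 mm from its axis) or, if spare, on the tray between the rails with its centre behind the lip; robot clear (((horizontal distance between dish_1 and mouth below 0.008 m and angle between dish_1's own z axis and vertical below 0.08 rad and z of dish_1 in the frame of fill_mark between -0.015 and 0.002 m) or (horizontal distance between dish_2 and mouth below 0.008 m and angle between dish_2's own z axis and vertical below 0.08 rad and z of dish_2 in the frame of fill_mark between -0.015 and 0.002 m) or (horizontal distance between dish_3 and mouth below 0.008 m and angle between dish_3's own z axis and vertical below 0.08 rad and z of dish_3 in the frame of fill_mark between -0.015 and 0.002 m) or (horizontal distance between dish_4 and mouth below 0.008 m and angle between dish_4's own z axis and vertical below 0.08 rad and z of dish_4 in the frame of fill_mark between -0.015 and 0.002 m) or (horizontal distance between dish_5 and mouth below 0.008 m and angle between dish_5's own z axis and vertical below 0.08 rad and z of dish_5 in the frame of fill_mark between -0.015 and 0.002 m)) and not ((horizontal distance between dish_1 and mouth below 0.034 m and z of dish_1 in the frame of fill_mark above 0.002 m) or (horizontal distance between dish_2 and mouth below 0.034 m and z of dish_2 in the frame of fill_mark above 0.002 m) or (horizontal distance between dish_3 and mouth below 0.034 m and z of dish_3 in the frame of fill_mark above 0.002 m) or (horizontal distance between dish_4 and mouth below 0.034 m and z of dish_4 in the frame of fill_mark above 0.002 m) or (horizontal distance between dish_5 and mouth below 0.034 m and z of dish_5 in the frame of fill_mark above 0.002 m)) and value of joint shutter below 0.005 m and angle between each of dish_1, dish_2, dish_3, dish_4, dish_5's own z axis and vertical below 0.08 rad and linear speed of each of dish_1, dish_2, dish_3, dish_4, dish_5 below 0.02 m/s and ((horizontal distance between dish_1 and mouth below 0.008 m and z of dish_1 in the frame of mouth below -0.014 m) or (z of dish_1 in the frame of mouth above -0.003 m and x of dish_1 in the frame of mouth between -0.008 and 0.008 m and y of dish_1 in the frame of mouth between 0.036 and 0.36 m)) and ((horizontal distance between dish_2 and mouth below 0.008 m and z of dish_2 in the frame of mouth below -0.014 m) or (z of dish_2 in the frame of mouth above -0.003 m and x of dish_2 in the frame of mouth between -0.008 and 0.008 m and y of dish_2 in the frame of mouth between 0.036 and 0.36 m)) and ((horizontal distance between dish_3 and mouth below 0.008 m and z of dish_3 in the frame of mouth below -0.014 m) or (z of dish_3 in the frame of mouth above -0.003 m and x of dish_3 in the frame of mouth between -0.008 and 0.008 m and y of dish_3 in the frame of mouth between 0.036 and 0.36 m)) and ((horizontal distance between dish_4 and mouth below 0.008 m and z of dish_4 in the frame of mouth below -0.014 m) or (z of dish_4 in the frame of mouth above -0.003 m and x of dish_4 in the frame of mouth between -0.008 and 0.008 m and y of dish_4 in the frame of mouth between 0.036 and 0.36 m)) and ((horizontal distance between dish_5 and mouth below 0.008 m and z of dish_5 in the frame of mouth below -0.014 m) or (z of dish_5 in the frame of mouth above -0.003 m and x of dish_5 in the frame of mouth between -0.008 and 0.008 m and y of dish_5 in the frame of mouth between 0.036 and 0.36 m))); the robot touches nothing.
It fails at once if a dish is lifted more than 20 mm above the tray (z of any of dish_1, dish_2, dish_3, dish_4, dish_5 in the frame of mouth above 0.02 m).
It fails at once if the large glass beaker is moved more than 30 mm or tipped (distance of beaker_250 from where it was at the start of the episode above 0.03 m or angle between beaker_250's own z axis and vertical above 0.3 rad).
It fails at once if the small glass beaker is moved more than 30 mm or tipped (distance of beaker_100 from where it was at the start of the episode above 0.03 m or angle between beaker_100's own z axis and vertical above 0.3 rad).
It fails at once if the specimen cup is moved more than 30 mm or tipped (distance of specimen_cup_1 from where it was at the start of the episode above 0.03 m or angle between specimen_cup_1's own z axis and vertical above 0.3 rad).
It also fails if it takes over 53 s, if anything falls off the work surface, if the arm or the gripper's body presses on something with over 40 N, if the wrist force passes 120 N, or if a joint passes its speed limit or range.

## Working session

There is one attempt and no reset: what is moved stays moved. The work goes in short steps, each a Python script; the robot and the scene stay as the last script left them, time stands still between calls to the robot, and variables do not carry over. Pictures are saved under pics/ and viewed, at most 10 in all, crops included, and the job is handed in when it is done.

```bash
ls; mkdir -p pics; python3 - <<'E'
from bench import *
import cv2,numpy as np
for c in ("scene","side"):
    d=capture(c); cv2.imwrite(f"pics/{c}0.png",d["pixels"])
    print(c,d["mtx"].tolist(),(-cv2.Rodrigues(d["rvec"])[0].T@np.array(d["tvec"]).reshape(3)).round(3))
    for l in ("loader","shutter_tab","fill_mark","dish_2","shutter","beaker_250","beaker_100","specimen_cup_1"):
        print(l,[(np.round(r["pixel"]).tolist(),round(r["confidence"],2)) for r in search_frame(l,c)])
s=sense();print(s["t"])
E
```

```text
pics
scene [[446.57498123590835, 0.0, 323.82216368994375], [0.0, 446.57498123590835, 240.03204517803994], [0.0, 0.0, 1.0]] [ 0.329 -0.612  0.792]
loader [([367.0, 331.0], 0.75)]
shutter_tab [([384.0, 346.0], 0.62)]
fill_mark [([402.0, 319.0], 0.46)]
dish_2 [([260.0, 270.0], 0.95), ([318.0, 370.0], 0.95), ([260.0, 428.0], 0.94), ([317.0, 300.0], 0.68), ([285.0, 283.0], 0.66), ([342.0, 316.0], 0.6)]
shutter [([386.0, 345.0], 0.86)]
beaker_250 [([206.0, 225.0], 0.58), ([368.0, 329.0], 0.34)]
beaker_100 [([206.0, 225.0], 0.58), ([368.0, 329.0], 0.34)]
specimen_cup_1 [([293.0, 425.0], 0.88)]
side [[562.6798502610426, 0.0, 318.1762862191744], [0.0, 562.6798502610426, 248.20036621609933], [0.0, 0.0, 1.0]] [ 0.599 -1.262  0.725]
loader [([328.0, 278.0], 0.96)]
shutter_tab [([315.0, 260.0], 0.56)]
fill_mark []
dish_2 [([273.0, 264.0], 0.97), ([257.0, 262.0], 0.83), ([287.0, 267.0], 0.78), ([290.0, 411.0], 0.75), ([312.0, 333.0], 0.69), ([242.0, 267.0], 0.6)]
shutter [([312.0, 265.0], 0.95)]
beaker_250 [([225.0, 264.0], 0.79), ([290.0, 363.0], 0.61)]
beaker_100 [([225.0, 264.0], 0.79), ([290.0, 363.0], 0.61)]
specimen_cup_1 [([298.0, 383.0], 0.78)]
0.9
```

View pics/scene0.png

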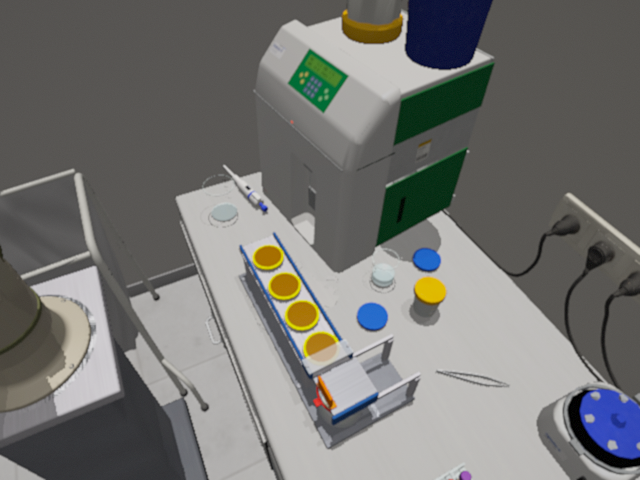

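View pics/side0.png

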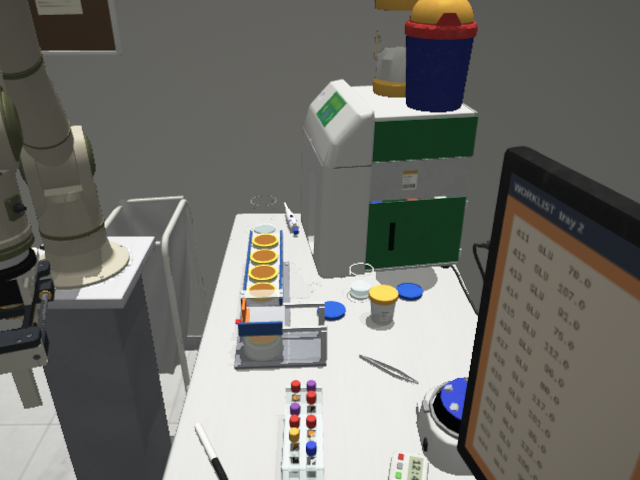

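The four yellow dishes on the tray show at scene (258,268), (286,284), (315,302), (346,320), with the orange tab at (392,326). The blue lids on the bench at (317,372) and (260,427) are look-alikes and not meant. The red ring only just shows, at side (322,240).

```bash
cat > h.py <<'E'
from bench import *
import cv2,numpy as np
def P(d):
    R=cv2.Rodrigues(np.array(d["rvec"],float))[0];t=np.array(d["tvec"],float).reshape(3,1)
    return np.array(d["mtx"])@np.hstack([R,t])
def tri(d1,p1,d2,p2): # pixels [row,col]
    X=cv2.triangulatePoints(P(d1),P(d2),np.array(p1[::-1],float),np.array(p2[::-1],float))
    return (X[:3]/X[3]).ravel()
def onz(d,p,z):
    M=P(d);A=np.column_stack([M[:,0],M[:,1],M[:,2]*z+M[:,3]])
    v=np.linalg.solve(A,[p[1],p[0],1]);return v[:2]/v[2]
def proj(d,X):
    v=P(d)@np.append(X,1);return v[:2]/v[2]
E
python3 - <<'E'
from h import *
a=capture("scene");b=capture("side")
def yel(d,box):
    r0,r1,c0,c1=box;hsv=cv2.cvtColor(d["pixels"],cv2.COLOR_BGR2HSV)
    m=cv2.inRange(hsv,(15,120,60),(35,255,255));k=np.zeros_like(m);k[r0:r1,c0:c1]=m[r0:r1,c0:c1]
    k=cv2.morphologyEx(k,cv2.MORPH_CLOSE,np.ones((3,3)))
    cs,_=cv2.findContours(k,cv2.RETR_EXTERNAL,cv2.CHAIN_APPROX_NONE)
    o=[]
    for c in cs:
        if len(c)>25:
            e=cv2.fitEllipse(c);o.append((e[0][1],e[0][0],e[1]))
    return sorted(o)
A=yel(a,(235,370,240,345));B=yel(b,(225,305,235,290))
for n,d,L in(("scene",a,A),("side",b,B)):
    for o in L: print(n,np.round(o[:2],1),np.round(o[2]),onz(d,o[:2],0.101).round(4))
for p,q in zip(A,B): print("tri",tri(a,p[:2],b,q[:2]).round(4))
for n,d,bx in(("scene",a,(360,425,300,345)),("side",b,(290,330,228,256))):
    hsv=cv2.cvtColor(d["pixels"],cv2.COLOR_BGR2HSV);r0,r1,c0,c1=bx
    im=cv2.resize(d["pixels"][r0-60:r1+50,c0-20:c1+110],None,fx=4 if n=="side" else 3.3,fy=4 if n=="side" else 3.3,interpolation=cv2.INTER_CUBIC)[:600,:800]
    cv2.imwrite(f"pics/{n}c.png",im);print(im.shape)
E
```

```text
scene [257.  267.8] [24. 31.] [ 0.4825 -0.0653]
scene [285.8 284.3] [27. 32.] [ 0.485  -0.1437]
scene [315.  301.7] [30. 34.] [ 0.4883 -0.216 ]
scene [342.3 317.8] [19. 38.] [ 0.491  -0.2774]
side [263.8 263.1] [27. 62.] [ 0.4882 -0.1822]
tri [ 0.4825 -0.0096  0.0104]
(578, 578, 3)
(600, 632, 3)
```

```bash
python3 - <<'E'
import cv2,numpy as np
a=cv2.imread("pics/scene0.png")[330:450,290:430];b=cv2.imread("pics/side0.png")[285:370,225:335]
a=cv2.resize(a,None,fx=3,fy=3,interpolation=cv2.INTER_CUBIC);b=cv2.resize(b,(int(110*3.4),int(85*3.4)),interpolation=cv2.INTER_CUBIC)
o=np.zeros((360,800,3),np.uint8);o[:360,:420]=a;o[:b.shape[0],424:424+b.shape[1]]=b
cv2.imwrite("pics/c1.png",o)
E
```

```text
(no output)
```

View pics/c1.png

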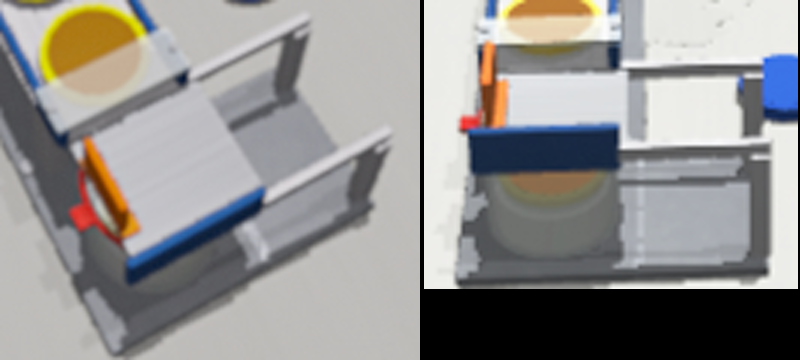

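The crop shows the tab upright at the tube's -x side, the backstop, the guides, and a red lug of the ring at scene (402,317) / side (321,238). Next I'll triangulate these.

```bash
python3 - <<'E'
from h import *
a=capture("scene");b=capture("side")
S=lambda x,y:(330+y/3,290+x/3)
D=lambda x,y:(285+y/3.4,225+(x-424)/3.4)
for n,p,q in [("lug",S(80,217),D(469,123)),("bsR top",S(265,188),D(618,126)),("bsL top",S(127,265),D(471,131)),("guide end near",S(390,131),D(769,145)),("guide end far",S(308,18),D(765,66)),("tab near top",S(118,186),D(485,85)),("tab far top",S(88,139),D(488,46))]:
    X=tri(a,p,b,q);print(n,X.round(4),(proj(a,X)-p[::-1]).round(1),(proj(b,X)-q[::-1]).round(1))
E
```

```text
lug [ 0.4505 -0.3603  0.0743] [ 0.7 -0.7] [-0.5  0.2]
bsR top [ 0.5397 -0.3983  0.0993] [ 0. -0.] [-0.  0.]
bsL top [ 0.4577 -0.4014  0.0985] [ 0.9 -0.9] [-0.6  0.3]
guide end near [ 0.6235 -0.3961  0.084 ] [-0.2  0.2] [ 0.1 -0.1]
guide end far [ 0.6224 -0.314   0.0806] [ 0.3 -0.4] [-0.2  0.2]
tab near top [ 0.4654 -0.3675  0.1073] [-1.4  1.5] [ 1.  -0.5]
tab far top [ 0.4633 -0.3393  0.1141] [-0.4  0.4] [ 0.3 -0.1]
```

```bash
cat >> h.py <<'E'
YAW=0.038; M=np.array([0.4955,-0.3580])
c_,s_=np.cos(YAW),np.sin(YAW)
def W(x,y,z): # offsets from mouth in loader axes, world z
    return np.array([M[0]+c_*x-s_*y,M[1]+s_*x+c_*y,z])
RA=np.array([[-s_,c_,0],[c_,s_,0],[0,0,-1.]])   # tool y = +loader x
RB=np.array([[s_,-c_,0],[-c_,-s_,0],[0,0,-1.]])
def campos(d): 
    R=cv2.Rodrigues(np.array(d["rvec"],float))[0];return -R.T@np.array(d["tvec"],float).reshape(3),R[2]
E
python3 - <<'E'
from h import *
s=sense();print(s["ee_rot"])
q0=np.array(s["joint_positions"])
for n,R in(("A",RA),("B",RB)):
    for p in(W(-38,0,.1)*0+W(-.038,0,.1),W(.05,0,.1),W(0,.35,.1),W(0,.15,.1)):
        q=solve_ik(p,R);print(n,p.round(3),None if q is None else np.round(q,2))
R=RA if solve_ik(W(-.038,0,.25),RA) is not None else RB
d0=[np.abs(np.array(solve_ik(W(-.038,0,.25),r))-q0).max() for r in(RA,RB)];print(d0)
R=[RA,RB][int(np.argmin(d0))]
goto(W(-.04,0,.24),R)
d=capture("wrist");cv2.imwrite("pics/w1.png",d["pixels"]);p,f=campos(d);s=sense()
print(s["t"],p.round(3),f.round(2),(np.array(s["ee_rot"]).T@(p-s["tool_pos"])).round(3),d["mtx"][0])
for l in("shutter_tab","fill_mark","dish_2"):print(l,search_frame(l,"wrist"))
E
```

```text
[[ 9.47389577e-01  3.20082784e-01 -3.83876812e-05]
 [ 3.20082785e-01 -9.47389577e-01  1.73281784e-05]
 [-3.08216375e-05 -2.87037715e-05 -9.99999999e-01]]
A [ 0.458 -0.359  0.1  ] [ 0.75  0.6  -0.27  2.02  0.29  0.56  0.32]
A [ 0.545 -0.356  0.1  ] [ 0.67  0.66 -0.28  1.86  0.28  0.66  0.27]
A [ 0.482 -0.008  0.1  ] [ 0.12  0.52 -0.31  2.24  0.37  0.43 -0.45]
A [ 0.49  -0.208  0.1  ] [ 0.51  0.56 -0.31  2.13  0.34  0.5  -0.02]
B [ 0.458 -0.359  0.1  ] [ 0.27  0.63  0.44  2.05 -0.49  0.56 -2.04]
B [ 0.545 -0.356  0.1  ] [ 0.2   0.7   0.47  1.89 -0.49  0.67 -2.14]
B [ 0.482 -0.008  0.1  ] [-0.4   0.54  0.43  2.27 -0.55  0.42 -2.62]
B [ 0.49  -0.208  0.1  ] [-0.    0.59  0.43  2.16 -0.51  0.49 -2.28]
[np.float64(0.4834387960470313), np.float64(2.1644544610480763)]
2.625 [ 0.452 -0.294  0.406] [ 0.01 -0.25 -0.97] [ 0.067 -0.001 -0.166] [396.32082576   0.         317.50188283]
shutter_tab [{'pixel': [220.6, 375.7], 'confidence': 0.8}, {'pixel': [179.1, 387.7], 'confidence': 0.17}]
fill_mark [{'pixel': [219.0, 374.8], 'confidence': 0.65}, {'pixel': [221.5, 316.5], 'confidence': 0.63}]
dish_2 [{'pixel': [29.4, 372.0], 'confidence': 0.96}, {'pixel': [118.9, 371.0], 'confidence': 0.91}, {'pixel': [66.2, 519.2], 'confidence': 0.8}]
```

View pics/w1.png

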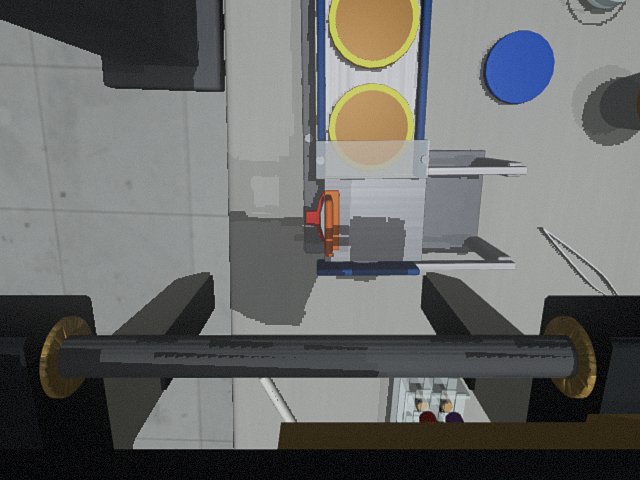

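The wrist view is aligned with the loader. The tab is at rows 191–255, cols 325–339, the ring's lug at (218,313), the backstop at row 268, and the rails at cols 321/426.

```bash
python3 - <<'E'
from h import *
a=capture("scene");b=capture("side");d=capture("wrist")
def red(d,box):
    r0,r1,c0,c1=box;h=cv2.cvtColor(d["pixels"],cv2.COLOR_BGR2HSV)[r0:r1,c0:c1]
    m=cv2.inRange(h,(0,150,80),(4,255,255))|cv2.inRange(h,(173,150,80),(180,255,255))
    y,x=np.nonzero(m);return y+r0,x+c0
for n,dd,bx in(("wrist",d,(180,270,290,350)),("scene",a,(370,420,305,345)),("side",b,(310,330,230,250))):
    y,x=red(dd,bx);print(n,len(x),"rows",y.min(),y.max(),"cols",x.min(),x.max(),y.mean().round(1),x.mean().round(1))
y,x=red(b,(310,330,230,250));print(list(zip(y,x)))
L=lambda X:(np.array([[c_,s_],[-s_,c_]])@(np.array(X[:2])-M)).round(4)
for n,p,z in [("railL r30",(30,317),.098),("railR r30",(30,431),.098),("railL r110",(110,317),.098),("railR r110",(110,427),.098),("bridge edge",(179,371),.108),("bsL",(262,317),.102),("bsR",(262,419),.102),("tabtop far",(191,334),.12),("tab near",(249,334),.12),("guide end near",(264,514),.0885),("guide far",(169,526),.0885)]:
    print(n,L(onz(d,p,z)))
ps=[(218,307.5),(402.3,314.5),(321.2,236)]
for z in(.066,.07,.074,.078,.082):print(z,L(onz(d,(218,307),z)),L(onz(b,(321.2,236.5),z)),L(onz(a,(402.3,314.),z)))
E
```

```text
wrist 213 rows 194 243 cols 306 323 216.9 313.8
scene 75 rows 387 410 cols 314 329 400.6 318.7
side 13 rows 320 322 cols 236 240 320.8 237.8
[(np.int64(320), np.int64(236)), (np.int64(320), np.int64(237)), (np.int64(320), np.int64(238)), (np.int64(320), np.int64(239)), (np.int64(320), np.int64(240)), (np.int64(321), np.int64(236)), (np.int64(321), np.int64(237)), (np.int64(321), np.int64(238)), (np.int64(321), np.int64(239)), (np.int64(321), np.int64(240)), (np.int64(322), np.int64(236)), (np.int64(322), np.int64(237)), (np.int64(322), np.int64(238))]
railL r30 [-0.0409  0.1385]
railR r30 [0.0399 0.1385]
railL r110 [-0.0409  0.0844]
railR r110 [0.0407 0.0844]
bridge edge [-0.0005  0.0345]
bsL [-0.041  -0.0327]
bsR [ 0.0411 -0.0328]
tabtop far [-0.0287  0.0272]
tab near [-0.0283 -0.0165]
guide end near [ 0.1249 -0.039 ]
guide far [0.1248 0.0402]
0.066 [-0.0498 -0.004 ] [-0.0491  0.0118] [-0.0489  0.0039]
0.07 [-0.0497 -0.0032] [-0.0483  0.0063] [-0.0496  0.0025]
0.074 [-0.0496 -0.0023] [-0.0476  0.0007] [-0.0503  0.0011]
0.078 [-0.0495 -0.0015] [-0.0469 -0.0049] [-0.051  -0.0003]
0.082 [-0.0494 -0.0007] [-0.0462 -0.0105] [-0.0517 -0.0017]
```

```bash
python3 - <<'E'
import cv2
cv2.imwrite("pics/w1c.png",cv2.resize(cv2.imread("pics/w1.png")[165:285,290:440],None,fx=5,fy=5,interpolation=cv2.INTER_NEAREST))
E
```

```text
(no output)
```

View pics/w1c.png

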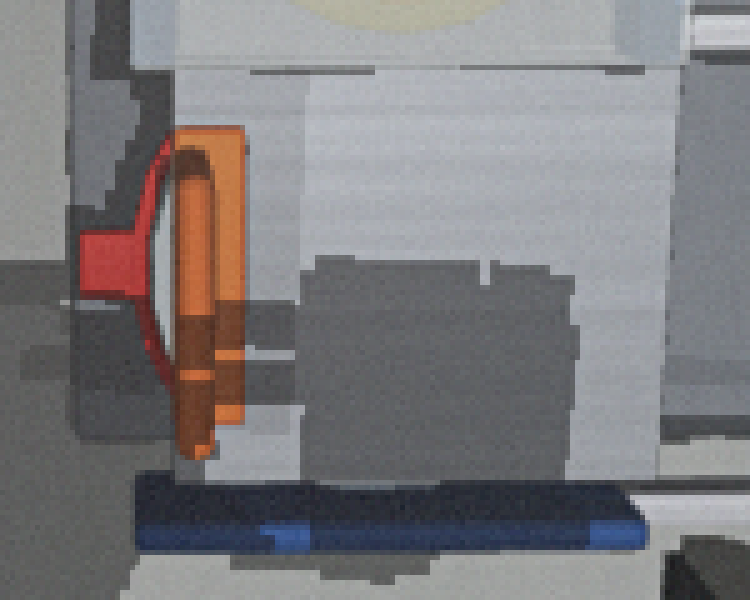

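The tab's upright is at cols 325–333, which puts it at x≈-32 mm, so the shutter starts a few mm open. Its foot is on the right of it. The ring's top comes out at about 77 mm, so it takes 4 dishes: push three, leave one. Now I'll straddle the tab and slide it open.

```bash
cat >> h.py <<'E'
def L(X): return (np.array([[c_,s_],[-s_,c_]])@(np.array(X[:2])-M)).round(4)
def creep(xs,y,z,sgn,lim,feed=0.05):
    f0=np.array(sense()["contact_force"])
    for x in xs:
        move_l(W(x,y,z),feed=feed); f=(np.array(sense()["contact_force"])-f0)[0]*sgn
        if -f>lim: break
    print("creep end",x,"f",round(f,1)); return x
E
python3 - <<'E'
from h import *
a=capture("scene")
for p in((270,340),(190,262),(222,300)):print(p,onz(a,p,0).round(3),onz(a,p,.15).round(3))
gripper_to(.02)
move_l(W(-.032,0,.15),RA,feed=.15);move_l(W(-.032,0,.101),feed=.1)
print(sense()["contact_force"],sense()["gripper_width"])
move_l(W(.04,0,.101),feed=.06);print(sense()["contact_force"])
x=creep(np.arange(.044,.062,.003),0,.101,1,8)
d=capture("wrist");cv2.imwrite("pics/w2.png",d["pixels"])
s=sense();print(s["t"],L(s["tool_pos"]),s["tool_pos"][2],s["contact_force"])
E
```

```text
(270, 340) [ 0.636 -0.089] [ 0.578 -0.188]
(190, 262) [0.573 0.231] [0.527 0.071]
(222, 300) [0.616 0.083] [ 0.562 -0.048]
[-0.07172612  0.40818462  0.761436  ] 0.019734120588646473
[0.04925716 0.45788314 0.18252975]
creep end 0.06200000000000001 f -12.2
8.75 [ 0.0572 -0.0001] 0.10045339764637473 [-12.75319742   0.58119656   8.16821629]
```

The shutter is fully open: the tab stopped at +50 mm. Next is the first dish.

```bash
cat >> h.py <<'E'
def snap(n):
    a=capture("scene")["pixels"][320:450,285:435];b=capture("side")["pixels"][230:370,225:345]
    o=np.zeros((420,800,3),np.uint8);o[:390,:450]=cv2.resize(a,None,fx=3,fy=3,interpolation=2);b=cv2.resize(b,None,fx=2.9,fy=2.9,interpolation=2);o[:b.shape[0],452:452+b.shape[1]]=b
    cv2.imwrite(f"pics/{n}.png",o)
E
python3 - <<'E'
from h import *
move_l(W(.055,0,.101),feed=.05);move_l(W(.055,0,.18),feed=.15);gripper_to(0)
move_l(W(0,.345,.17),feed=.25)
move_l(W(0,.345,.093),feed=.1);print(sense()["contact_force"],sense()["gripper_width"])
f=lambda yf:W(0,yf+.0075,.093)
move_l(f(.236),feed=.05);print(sense()["contact_force"])
move_l(f(.224),feed=.03);wait(.3)
s=sense();print(s["t"],L(s["tool_pos"]),s["tool_pos"][2],s["contact_force"])
snap("p1")
E
```

```text
[-0.00184672 -0.48893698  0.39527251] 0.0007248169980133036
[-0.39438939 -0.48730576  0.49426681]
15.75 [0.     0.2316] 0.09300315443871435 [0.55300457 0.19680017 0.12603613]
```

View pics/p1.png

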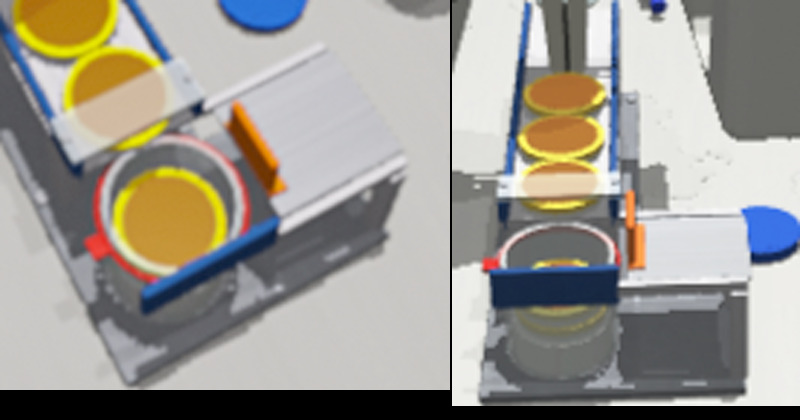

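The first dish lies flat in the tube, three remain on the tray, and the ring sits close under the rim. Pushing the second.

```bash
python3 - <<'E'
from h import *
f=lambda yf:W(0,yf+.0075,.093)
move_l(f(.172),feed=.04);move_l(f(.160),feed=.03);wait(.3)
s=sense();print(s["t"],L(s["tool_pos"]),s["contact_force"])
snap("p2")
a=capture("scene");b=capture("side")
for n,d,bx in(("scene",a,(355,420,305,375)),("side",b,(300,330,230,290))):
    r0,r1,c0,c1=bx;h=cv2.cvtColor(d["pixels"],cv2.COLOR_BGR2HSV)[r0:r1,c0:c1]
    m=cv2.inRange(h,(0,150,80),(4,255,255))|cv2.inRange(h,(173,150,80),(180,255,255))
    obs=np.argwhere(m>0)+[r0,c0];best=[]
    for zt in np.arange(.056,.090,.002):   # project model ring (outer r 42.5, 4 high) and compare
        pts=[proj(d,W(.0425*np.cos(t),.0425*np.sin(t),z)) for t in np.arange(0,6.28,.02) for z in(zt-.004,zt-.002,zt)]
        pts=np.array(pts)[:,::-1]
        best.append((round(float(np.median([np.abs(pts-o).sum(1).min() for o in obs])),2),round(zt,3)))
    print(n,len(obs),sorted(best)[:5])
E
```

```text
18.15 [0.     0.1676] [-0.02439016 -0.31494246 -0.73015055]
scene 131 [(0.68, np.float64(0.082)), (0.72, np.float64(0.08)), (0.81, np.float64(0.084)), (0.89, np.float64(0.078)), (0.93, np.float64(0.086))]
side 21 [(0.99, np.float64(0.08)), (1.0, np.float64(0.078)), (1.01, np.float64(0.076)), (1.04, np.float64(0.082)), (1.06, np.float64(0.088))]
```

View pics/p2.png

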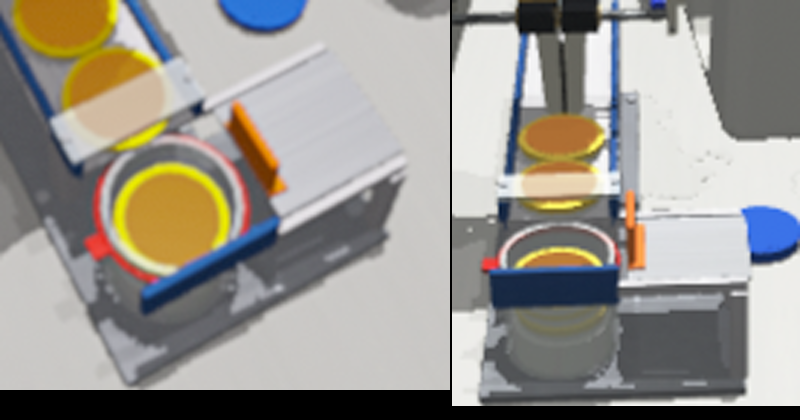

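The second dish is in. The stack top is now at 69 mm and the ring's top at about 78–80 mm, so one more dish is needed.

```bash
python3 - <<'E'
from h import *
f=lambda yf:W(0,yf+.0075,.093)
move_l(f(.108),feed=.04);move_l(f(.096),feed=.03);wait(.4)
s=sense();print(s["t"],L(s["tool_pos"]),s["contact_force"])
snap("p3")
E
```

```text
20.75 [1.000e-04 1.036e-01] [-0.01149504 -0.58175482 -0.69706947]
```

View pics/p3.png

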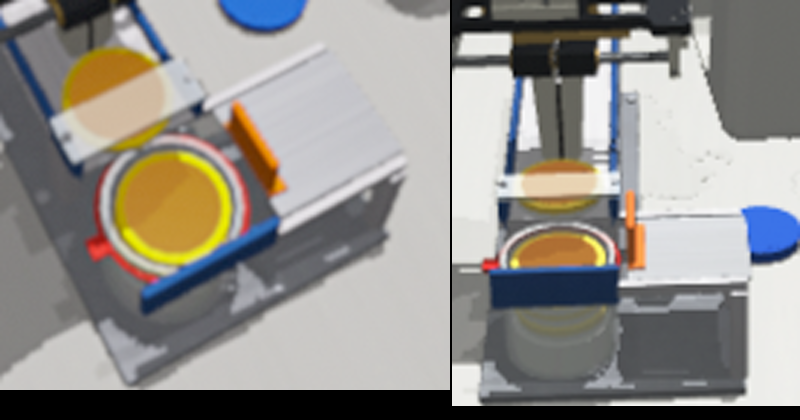

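The third dish is in and flat just below the rim, and the spare is on the tray. Now I'll close the shutter.

```bash
python3 - <<'E'
from h import *
move_l(W(0,.118,.093),feed=.05);move_l(W(0,.118,.18),feed=.15);gripper_to(.02)
move_l(W(.050,0,.18),feed=.2);move_l(W(.050,0,.101),feed=.1);print(sense()["contact_force"])
move_l(W(-.025,0,.101),feed=.06);print(sense()["contact_force"])
creep(np.arange(-.030,-.053,-.003),0,.101,-1,8)
s=sense();print(s["t"],L(s["tool_pos"]),s["contact_force"])
p=L(s["tool_pos"])[0]
move_l(W(p+.006,0,.101),feed=.05);move_l(W(p+.006,0,.22),feed=.15);wait(.3)
snap("p4");print(sense()["t"])
E
```

```text
[ 0.33486778  0.86075598 -0.37197609]
[ 0.51639174 -0.06763103  0.1350087 ]
creep end -0.05100000000000002 f -14.1
27.7167 [-0.0453 -0.0001] [14.60981945  0.02262879 -8.17455366]
29.4417
```

View pics/p4.png

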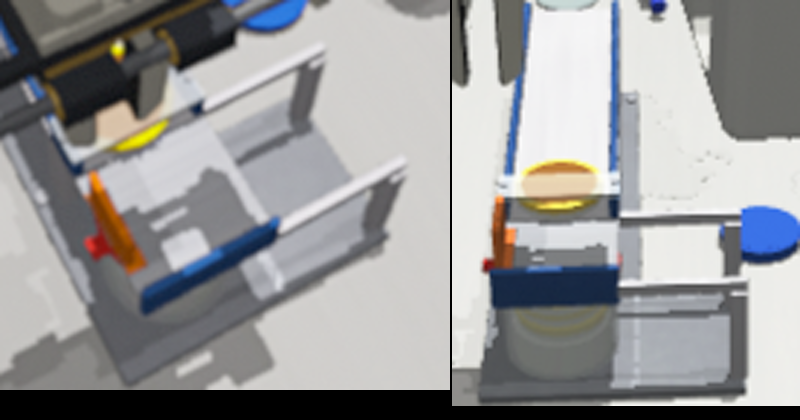

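The shutter is shut against its stop, the spare is flat on the tray, and the robot is clear. Handing in.

```bash
python3 - <<'E'
from bench import *
print(job_done())
E
```

```text
the job is handed in; nothing more can be done
None
```

The job is handed in, with no verdict returned: three dishes were pushed in on top of the one already in the tube (stack top about 81 mm, ring's upper edge about 78–80 mm), one spare is flat on the tray, and the shutter is shut against its stop.

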